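# Move the seasoning row to the service rack in reverse order

## Task

The four filled seasoning containers stand in a row on the steel prep tray. Move them one by one into the four bays of the wooden service rack in reverse order, one to a bay: the container at the left end of the tray ends in the bay at the right end of the rack, the second from the left in the second from the right, and so on. Keep each one upright all the way, set it down gently so that it stands flat on the floor of its bay, and let go.

Things in the scene. Friction and masses are not known exactly. Their poses are not given: they have to be found in the camera images.
- pot: Squat white ceramic pot with a low lid and a small round knob: straight cylinder 46 mm in diameter from 6 to 52 mm height, 68 mm high with the knob, about 200 g. Grip the straight side, 30 to 45 mm above its underside. Origin at the centre of its underside, z up. Loose, starts upright in the middle of its pad, any place in the row. 
- shaker: Plain steel shaker with a domed top: straight cylinder 40 mm in diameter up to 66 mm, 83 mm high in all, about 180 g. Origin at the centre of its underside, z up. Loose, starts upright in the middle of its pad, any place in the row. 
- tin: Square metal spice tin with a lid: 42 x 42 mm up to 60 mm (the lid above is 38 mm wide), 69 mm high, about 160 g. Its sides face its own x and y axes, which lie within 0.2 rad of the tray's axes. Origin at the centre of its underside, z up. Loose, starts upright in the middle of its pad, any place in the row. 
- mill: Dark wooden pepper mill: foot 42 mm in diameter up to 14 mm, straight waist 30 mm in diameter from 22 to 58 mm height, round head 29 mm wide, little steel knob; 85 mm high in all, about 150 g. Grip the waist, 40 to 50 mm above its underside. Origin at the centre of its underside, z up. Loose, starts upright in the middle of its pad, any place in the row. 
- prep_tray: Steel tray, 74 x 320 mm (x, y), fixed, in the near or the far row (the rack in the other); rim 14 mm high, a wire handle at each end. Origin at the centre of its underside, y along the row (within 0.2 rad of the world's y). The containers stand on pads centred at y = -112.5, -37.5, 37.5, 112.5 mm, x = 0; pad tops 11 mm above the underside.
- pad_pot: Thin grey non-slip pad, 58 x 62 mm and 3 mm thick, fixed on the prep tray, on which the squat pot stands at the start. Origin at the centre of its underside, 8 mm above the tray's underside. It stays where it is, so it still shows that container's starting place after the container has been taken away. All four pads look alike.
- pad_shaker: Thin grey non-slip pad, 58 x 62 mm and 3 mm thick, fixed on the prep tray, on which the steel shaker stands at the start. Origin at the centre of its underside, 8 mm above the tray's underside. It stays where it is, so it still shows that container's starting place after the container has been taken away. All four pads look alike.
- pad_tin: Thin grey non-slip pad, 58 x 62 mm and 3 mm thick, fixed on the prep tray, on which the square tin stands at the start. Origin at the centre of its underside, 8 mm above the tray's underside. It stays where it is, so it still shows that container's starting place after the container has been taken away. All four pads look alike.
- pad_mill: Thin grey non-slip pad, 58 x 62 mm and 3 mm thick, fixed on the prep tray, on which the wooden mill stands at the start. Origin at the centre of its underside, 8 mm above the tray's underside. It stays where it is, so it still shows that container's starting place after the container has been taken away. All four pads look alike.
- service_rack: Wooden rack, 74 x 320 mm (x, y), fixed, empty. Origin at the centre of its underside, y along the row, same sense as the tray's. Bay centres at y = -112.5, -37.5, 37.5, 112.5 mm, x = 0; bays 62 x 63 mm inside, floor 10 mm, ribs and rims 18 mm above the underside. The container from y on the tray goes to -y here. Between rack and tray only two nozzles, 32 mm high.
There are look-alikes about, which are no part of the job. What is shaped like the tin but pink or red is not meant.

How it is judged:
By the outcome, as a careful person would: the job done as asked, in the order asked, and still so for the second after the job is handed in, with the robot touching nothing.
It also fails if it takes over 120 s, if anything falls off the work surface, if the arm or the gripper's body presses on something with over 40 N, if the wrist force passes 120 N, or if a joint passes its speed limit or range.

## Robot

A 6-joint arm with a two-finger parallel gripper is mounted at the origin on the work surface. World frame = base frame: x ahead of the robot, y to its left, z up, the work surface at z = 0. Lengths are in m, angles in rad, forces in N, time in s.
With the tool pointing down it reaches from about 0.35 to 0.975 m from the base axis. Payload 4.9 kg.
Tool frame: the origin (TCP) lies midway between the tips of the shut fingers; the grasp point (between the pads) lies 19 mm behind it (grasp_offset is the distance from the TCP to the grasp point, in m); z points along the fingers, y is the line along which they close (so a half turn about z gives the same grasp; the last joint's range is limited). The gripper opens to 85 mm and grips with 20 to 120 N. Pads are 22 mm wide; open, the fingers measure 114 mm over their backs; the gripper's body (76 mm by 85 mm) begins 54 mm behind the grasp point. The pads swing forward as they close: fully open they stand 13 mm farther back than shut.
Start: joints at [1.089, 0.053, 1.613, -0, 1.476, -0.119], TCP at [0.222, 0.584, 0.231] pointing down, gripper open.
Joint ranges: [-3.01, 3.01], [-1.01, 2.22], [0.06, 2.58], [-1.02, 4.17], [0.09, 2.62], [-3.14, 3.14]. Speed limits (rad/s): [2.57, 2.57, 3.14, 3.14, 3.14, 3.14].

## Interface

Orientations are given as a unit quaternion [x, y, z, w].
In Python, from station import * gives the robot as it stands.
- The arm moves only by the tool drive_tool, never from a script. Its arguments are lists of equal length, an entry for each row: "linear": the shift along the tool's x, y, z as a fraction of full scale, a list of three; "turn": the turn about the tool's z as a fraction of full scale. In form: {"linear": [[tx, ty, tz], ...], "turn": [turn, ...]}. A call has 1 to 12 rows; each row shifts and turns the commanded pose from where the row before left it, along the tool's axes as they then stand; what a row does not reach is not made up. Full scale, the value 1, is 0.4 m for a shift and 90 degrees for a turn. A row lasts 1/10 s, in which the tool goes at most 50 mm and 8.59 degrees, less where a joint would pass 70% of its speed; a pose out of reach is approached as far as the arm can. A call with a number of a shift or a turn outside -1 to 1 is refused whole. A call with a gripper value outside its range is refused whole. "gripper" is the closure, from -1 (fully open) to 1 (shut), set as the call begins (left out, the last holds). The fingers move at their own pace and stop on an object; "newtons" is the grip in N (left out, the last holds). Time passes only in rows, so rows that do not move let the fingers close. It gives the time, the measured TCP pose, the force, the opening and the grip force at its end, in the units of the state.
- observe(): the state, without advancing time (a new reading comes with each control period).
- get_image(name): name is "scene" or "top" or "wrist"; returns (picture, depth): 480x640x3 uint8, red, green, blue; 480x640 float32, m along the optical axis (not along the pixel's ray), 0 where there is no reading.
- get_calibration(name): a dict with "fx", "fy", "cx", "cy" (pixels), "rvec" (rotation vector, rad) and "tvec" (3), from world to camera coordinates, as OpenCV has them. Camera axes: x right, y down, z forward; pixel columns grow to the right and rows downward; lengths in m; the calibration is good to about 2 mm. A picture is of the moment at which its call begins: read the wrist's pose just before it. get_calibration takes no time and is no camera call; for the wrist camera it gives the pose at the moment of the call.
- job_done(): hands the job in; it is judged then, once.
The state is a dict: "time_s": time; "joints": joint angles; "qvel": joint speeds; "joint_efforts": joint torques, N m; "eef_pos": TCP position; "tool_rot": TCP orientation; "contact_force": force on the tool from outside, world axes, zero at the start; "ft_torque": the same for the moment, N m; "grip_width": finger opening in m; "gripper_force": force on a finger pad.
Only numpy, scipy, OpenCV 4.12 (cv2) and the standard library are available. Lean on these libraries where they do the work, as an engineer would, in place of code of your own. Each camera call takes 0.05 s, during which the arm holds its last target. There are 200 camera calls.

## Working session

There is one attempt and no reset: what is moved stays moved. The work goes in short steps, Python scripts to look and compute and a tool call to move; the robot and the scene stay as the last step left them, time stands still between calls to the robot, and variables do not carry over. Pictures are saved under pics/ and viewed, at most 14 in all, crops included, and the job is handed in when it is done.

Besides the shell and the picture viewer there is one more tool, called after "Request:" as a command line: name --pt "numbers of a row" for each row, then --argument value for the rest. drive_tool: Moves the arm, as the interface text tells. Its arguments: {"type":"object","properties":{"linear":{"type":"array","items":{"type":"array","items":{"type":"number"}}},"turn":{"type":"array","items":{"type":"number"}},"gripper":{"type":"number"},"newtons":{"type":"number"}},"required":["linear","turn"]}

```bash
mkdir -p pics; cat > h.py <<'E'
from station import *
import numpy as np, cv2
def save(n,im): cv2.imwrite('pics/'+n+'.png',im[:,:,::-1])
def w(cam,u,v,depth=None,z=None,c=None):
    c=c or get_calibration(cam)
    R=cv2.Rodrigues(np.array(c['rvec'],float))[0];t=np.array(c['tvec'],float).ravel()
    r=np.array([(u-c['cx'])/c['fx'],(v-c['cy'])/c['fy'],1.])
    C=-R.T@t; d=R.T@r
    return C+d*(depth if depth is not None else (z-C[2])/d[2])
E
python3 - <<'E'
from h import *
for n in('scene','top'):
    im,d=get_image(n);save(n+'0',im);np.save(n+'0.npy',d);print(get_calibration(n))
print(observe())
E
```

```text
{'fx': 578.4520721598512, 'fy': 578.4520721598512, 'cx': 313.6645600391612, 'cy': 233.9687238722069, 'rvec': array([ 0.91870077,  2.36171264, -1.19148457]), 'tvec': array([ 0.38312952, -0.1590178 ,  1.12503995])}
{'fx': 452.59443418680047, 'fy': 452.59443418680047, 'cx': 322.82922007157737, 'cy': 242.10573387264063, 'rvec': array([ 2.16471447, -2.13225105,  0.08741579]), 'tvec': array([-0.02066802,  0.52392025,  0.7110753 ])}
{'time_s': 0.1, 'joints': array([ 1.08901746e+00,  5.33053916e-02,  1.61417159e+00,  1.62696481e-06,
        1.47602875e+00, -1.19014885e-01]), 'qvel': array([-8.50562898e-04, -8.09299836e-04, -3.56982484e-03, -1.46648831e-03,
        2.88274304e-03,  9.97871102e-05]), 'joint_efforts': array([ 6.84452461e-04, -3.94901240e+01, -3.71363246e+01, -1.49529865e-04,
        3.90642526e-03, -1.05353601e-05]), 'eef_pos': array([0.22152552, 0.58380601, 0.23016805]), 'tool_rot': array([ 1.80389057e-01,  9.83594872e-01, -9.13466921e-04, -2.83813421e-04]), 'contact_force': array([0.03838018, 0.05624471, 0.36334461]), 'ft_torque': array([ 0.01107099, -0.03730643, -0.07381104]), 'gripper_force': 0.0, 'grip_width': 0.08550074550691639}
```

View pics/top0.png

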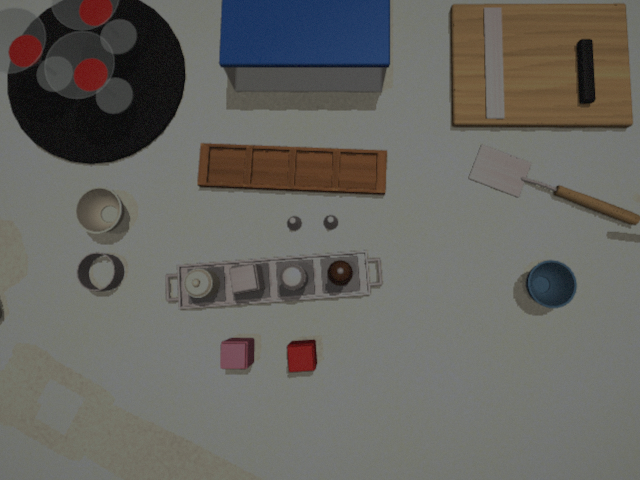

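View pics/scene0.png

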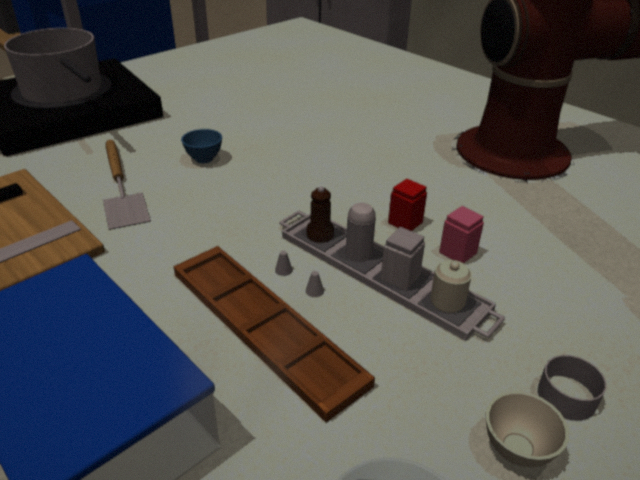

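The top view (up = +x, left = +y) shows the tray in the near row with pot (200,283), tin (245,280), shaker (293,278) and mill (340,272). The empty rack is in the far row, with corners (202,144), (387,151), (385,194) and (198,187). Two nozzles stand between them, there is a tall blue box beyond the rack, and the red and pink look-alikes are nearer the robot.

```bash
python3 - <<'E'
from h import *
d=np.load('top0.npy');np.set_printoptions(precision=4,suppress=True)
for nm,z,P in(('rack',.018,[(202,144),(387,151),(385,194),(198,187)]),('tray',.014,[(179,265),(366,252),(370,295),(181,309)])):
    q=np.array([w('top',u,v,z=z) for u,v in P]);c=q.mean(0)
    a=(q[0]+q[3]-q[1]-q[2])/2; yaw=np.arctan2(-a[0],a[1])
    print(nm,c,'len',np.linalg.norm(a),np.linalg.norm((q[0]+q[1]-q[2]-q[3])/2),'yaw',yaw)
    for y in(.1125,.0375,-.0375,-.1125): print('  ',y,c[:2]+y*np.array([-np.sin(yaw),np.cos(yaw)]))
for nm,u,v in(('pot',200,280),('tin',245,278),('shaker',293,273),('mill',340,270),('boxedge',300,60),('boxfoot',300,85),('noz',294,222),('noz2',331,221),('red',301,355),('pink',237,352),('floor',420,330),('rackfl',267,166)):
    print(nm,w('top',u,v,depth=d[v,u]))
im=cv2.imread('pics/top0.png')[235:385,150:400];cv2.imwrite('pics/top0c.png',cv2.resize(im,None,fx=3.2,fy=3.2,interpolation=2))
E
```

```text
rack [0.6497 0.0415 0.018 ] len 0.3166042030235647 0.07484589753094416 yaw -0.030149584041866573
   0.1125 [0.6531 0.1539]
   0.0375 [0.6509 0.0789]
   -0.0375 [0.6486 0.004 ]
   -0.1125 [ 0.6463 -0.071 ]
tray [0.4613 0.0685 0.014 ] len 0.31366326095765606 0.07221388571655167 yaw 0.08718450711911577
   0.1125 [0.4515 0.1806]
   0.0375 [0.458  0.1058]
   -0.0375 [0.4645 0.0311]
   -0.1125 [ 0.471  -0.0436]
pot [0.4582 0.1751 0.0682]
tin [0.4621 0.1031 0.0787]
shaker [0.4702 0.0288 0.0922]
mill [ 0.4757 -0.041   0.094 ]
boxedge [0.799  0.025  0.1019]
boxfoot [0.7963 0.0313 0.0229]
noz [0.5564 0.0351 0.032 ]
noz2 [ 0.5589 -0.0256  0.0314]
red [0.348  0.016  0.0686]
pink [0.3503 0.1134 0.0679]
floor [ 0.3833 -0.1752 -0.0008]
rackfl [0.6568 0.0862 0.0093]
```

View pics/top0c.png

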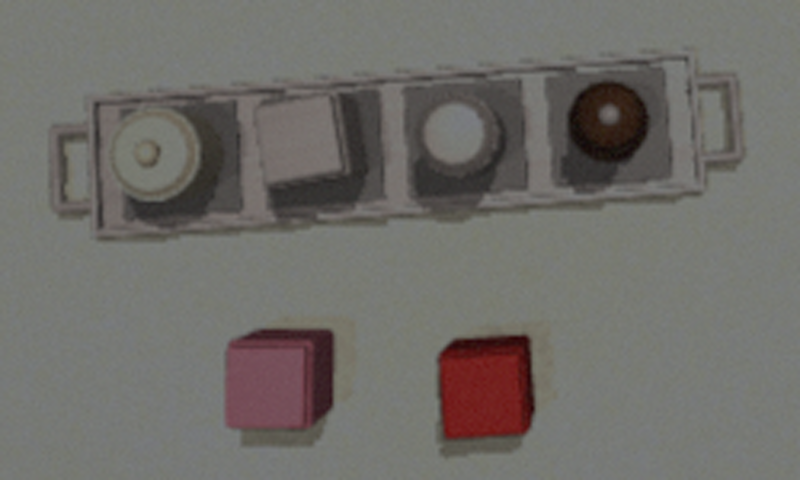

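The crop shows all four containers centred on their pads. The tin is yawed about 9–10° in the same sense as the tray (5°). The depth heights fit the given sizes: shaker .092, mill .094, tin .079. The gripper will close across the row. I'll turn first, then go above the pot.

Request:
drive_tool --pt "0 0 0" --pt "0 0 0" --pt "0 0 0" --pt "0 0 0" --pt "0 0 0" --pt "0 0 0" --pt "0 0 0" --pt "0 0 0" --turn '[0.089, 0.089, 0.089, 0.089, 0.089, 0.089, 0.089, 0.089]' --gripper -1 --newtons 40

```text
time_s: 0.9
eef_pos: [0.2216, 0.584, 0.2306]
tool_rot: [0.677, 0.736, -0.001, 0.0]
contact_force: [0.1, 0.2, 0.7]
grip_width: 0.0857
gripper_force: 0.0
```

Request:
drive_tool --pt "-0.088 0.041 0" --pt "-0.088 0.041 0" --pt "-0.088 0.041 0" --pt "-0.088 0.041 0" --pt "-0.088 0.041 0" --pt "-0.088 0.041 0" --pt "-0.088 0.041 0" --pt "-0.088 0.041 0" --pt "-0.088 0.041 0" --pt "-0.088 0.041 0" --pt "-0.088 0.041 0" --pt "-0.088 0.041 0" --turn '[0, 0, 0, 0, 0, 0, 0, 0, 0, 0, 0, 0]'

```text
time_s: 2.1
eef_pos: [0.4559, 0.1797, 0.2309]
tool_rot: [0.675, 0.738, -0.0, -0.0]
contact_force: [1.4, -0.8, 1.0]
grip_width: 0.0855
gripper_force: 0.0
```

```bash
cat >> h.py <<'E'
def go(x,y,z,phi):
    "remaining shift in tool units: total tx,ty,tz fractions and turn (deg -> fraction)"
    s=observe();q=s['tool_rot'];p=s['eef_pos']
    from scipy.spatial.transform import Rotation as Ro
    R=Ro.from_quat(q).as_matrix();ph=np.arctan2(R[1,1],R[0,1])
    d=R.T@(np.array([x,y,z])-p)
    print('pos',p.round(4),'phi',round(np.degrees(ph),2),'shift',(d/.4).round(4),'turn',round(-(phi-np.degrees(ph))/90,4),'w',round(s['grip_width'],4),'t',s['time_s'])
E
python3 - <<'E'
from h import *
print(observe()['joints'])
go(.4515,.1806,.24,5)
im,d=get_image('wrist');save('w1',im);np.save('w1.npy',d);print(get_calibration('wrist'))
E
```

```text
[ 2.23371923e-01 -2.78900648e-01  1.91873854e+00  7.69590626e-05
  1.50223123e+00  1.33817465e-01]
pos [0.4559 0.1797 0.2309] phi 5.13 shift [ 0.0033 -0.0106 -0.0228] turn 0.0015 w 0.0855 t 2.1
{'fx': 416.9812948563378, 'fy': 416.9812948563378, 'cx': 318.8562653789616, 'cy': 243.34544855254128, 'rvec': array([-2.80065499, -0.11741306, -0.02000674]), 'tvec': array([-0.47163554,  0.08464141,  0.42613524])}
```

View pics/w1.png

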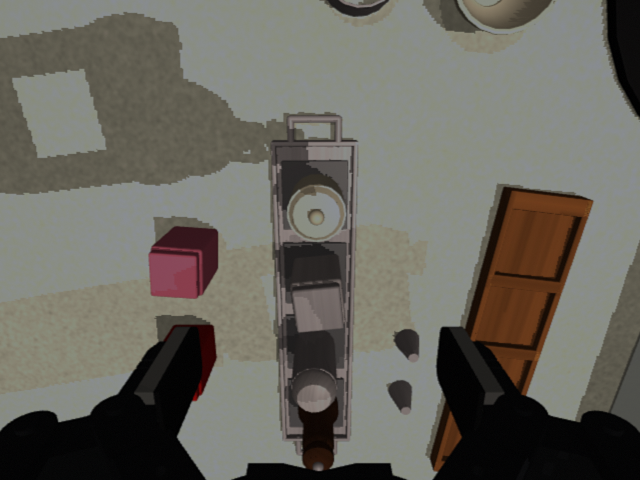

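The wrist view shows the tray lined up with the image's vertical. Pot knob is at (316,217), tin lid roughly (293,287)-(340,282)-(344,327)-(298,333), shaker dome at (315,387). The tray's far end is at (272,141)–(358,141) and its near end at (281,437)–(352,437).

```bash
python3 - <<'E'
from h import *
np.set_printoptions(precision=4,suppress=True)
f=lambda u,v,z:w('wrist',u,v,z=z)
print('pot',f(316,217,.079),'pot rim',f(317,213,.063))
T=np.array([f(u,v,.080) for u,v in((293,287),(340,282),(344,327),(298,333))]);print('tin',T.mean(0),np.diff(T,axis=0))
q=[f(272,141,.014),f(358,141,.014),f(281,437,.014),f(352,437,.014)]
print('tray',np.mean(q,0),q)
print('shaker',f(315,387,.094),'mill',f(318,457,.096))
q=[f(508,186,.018),f(592,199,.018)];print('rack far',q)
im,_=get_image('wrist');cv2.imwrite('pics/w1c.png',cv2.resize(im[130:350,220:420,::-1],None,fx=2.7,fy=2.7,interpolation=2))
E
```

```text
pot [0.4563 0.1769 0.079 ] pot rim [0.4571 0.1756 0.063 ]
tin [0.4645 0.1033 0.08  ] [[ 0.0359  0.0073  0.    ]
 [ 0.0072 -0.0392  0.    ]
 [-0.0365 -0.0086  0.    ]]
tray [0.4647 0.0672 0.014 ] [array([0.4151, 0.2216, 0.014 ]), array([0.4873, 0.2276, 0.014 ]), array([ 0.4396, -0.0934,  0.014 ]), array([ 0.517 , -0.0869,  0.014 ])]
shaker [0.4669 0.0388 0.094 ] mill [ 0.4752 -0.032   0.096 ]
rack far [array([0.6202, 0.2012, 0.018 ]), array([0.6958, 0.196 , 0.018 ])]
```

View pics/w1c.png

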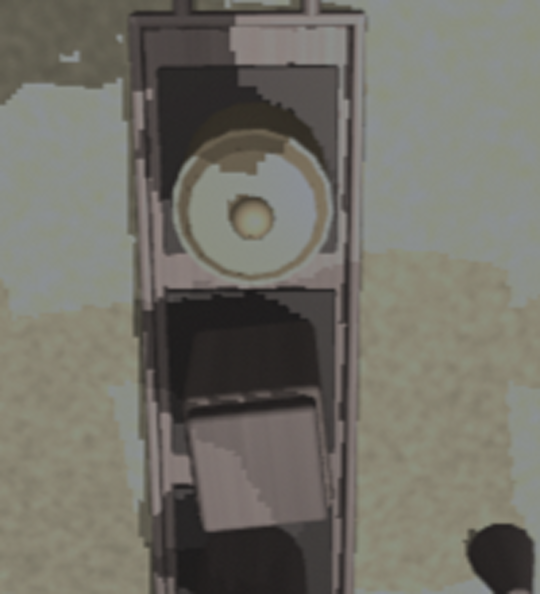

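The crop confirms the pot centre. The tin's yaw is about 6° more than the tool's, so about 11° in world. I'll descend on the pot, with the TCP at z≈0.024.

Request:
drive_tool --pt "-0.004 -0.003 0.05" --pt "0 0 0.05" --pt "0 0 0.05" --pt "0 0 0.05" --pt "0 0 0.05" --pt "0 0 0.05" --pt "0 0 0.05" --pt "0 0 0.05" --pt "0 0 0.05" --pt "0 0 0.022" --pt "0 0 0.022" --pt "0 0 0.022" --turn '[0, 0, 0, 0, 0, 0, 0, 0, 0, 0, 0, 0]'

```text
time_s: 3.4
eef_pos: [0.4549, 0.1799, 0.025]
tool_rot: [0.675, 0.738, 0.0, 0.0]
contact_force: [0.2, -0.6, -0.4]
grip_width: 0.0856
gripper_force: 0.0
```

Request:
drive_tool --pt "0 0 0" --pt "0 0 0" --pt "0 0 0" --pt "0 0 0" --pt "0 0 0" --pt "0 0 0" --pt "0 0 0" --pt "0 0 0" --pt "0 0 0" --pt "0 0 0" --turn '[0, 0, 0, 0, 0, 0, 0, 0, 0, 0]' --gripper 1 --newtons 40

```text
time_s: 4.4
eef_pos: [0.4554, 0.1797, 0.0259]
tool_rot: [0.675, 0.738, 0.001, 0.0]
contact_force: [-0.5, 0.5, 5.3]
grip_width: 0.0451
gripper_force: 41.5
```

Request:
drive_tool --pt "0 0 -0.01" --pt "0 0 -0.02" --pt "0 0 -0.03" --pt "0 0 -0.04" --pt "0 0 -0.045" --pt "0 0 -0.045" --pt "0 0 -0.04" --pt "0 0 -0.03" --pt "0 0 -0.015" --turn '[0, 0, 0, 0, 0, 0, 0, 0, 0]'

```text
time_s: 5.3
eef_pos: [0.4552, 0.1797, 0.1367]
tool_rot: [0.675, 0.738, 0.001, 0.001]
contact_force: [0.4, -1.0, -2.2]
grip_width: 0.0451
gripper_force: 41.1
```

Request:
drive_tool --pt "-0.02 0.0125 0" --pt "-0.04 0.025 0" --pt "-0.06 0.0375 0" --pt "-0.073 0.046 0" --pt "-0.08 0.05 0" --pt "-0.08 0.05 0" --pt "-0.08 0.05 0" --pt "-0.073 0.046 0" --pt "-0.06 0.0375 0" --pt "-0.047 0.029 0" --pt "-0.033 0.021 0" --pt "-0.02 0.0125 0" --turn '[0, 0, 0, 0, 0, 0, 0, 0, 0, 0, 0, 0]'

```text
time_s: 6.5
eef_pos: [0.6446, -0.0722, 0.1337]
tool_rot: [0.675, 0.738, -0.0, -0.001]
contact_force: [0.1, 1.0, -1.8]
grip_width: 0.0454
gripper_force: 41.1
```

Request:
drive_tool --pt "0 0 0" --pt "0 0 0" --pt "0 0 0" --turn '[0.038, 0.038, 0]'

```text
time_s: 6.8
eef_pos: [0.6441, -0.0706, 0.1343]
tool_rot: [0.717, 0.697, -0.0, -0.001]
contact_force: [-0.5, 0.4, -1.1]
grip_width: 0.0452
gripper_force: 41.2
```

```bash
python3 - <<'E'
from h import *
go(.6463,-.071,.135,-1.7)
im,d=get_image('wrist');save('w2',im);np.save('w2.npy',d)
im,d=get_image('top');save('t2',im)
E
```

```text
pos [ 0.6441 -0.0706  0.1343] phi -1.67 shift [-0.0009  0.0056 -0.0017] turn 0.0003 w 0.0452 t 6.8
```

View pics/w2.png

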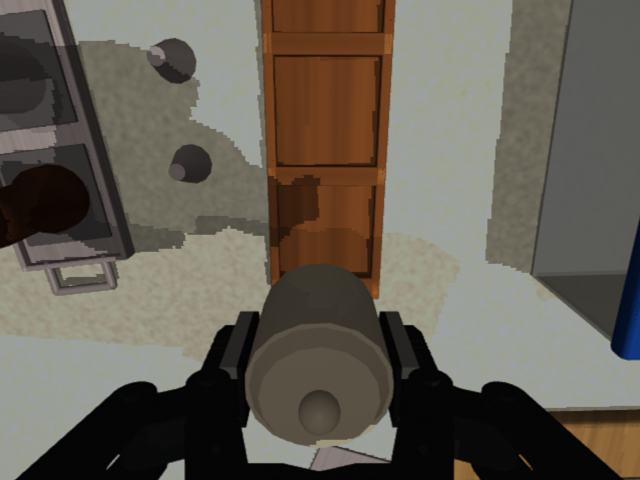

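The held pot fills the lower middle (320,350). The rack's ribs cross at v≈168–185 and v≈35–52, its outer side edges are at u≈266/386 (v 176) and u≈262/393 (v 43), and its near end is near v≈290.

```bash
python3 - <<'E'
from h import *
np.set_printoptions(precision=4,suppress=True)
f=lambda u,v,z=.018:w('wrist',u,v,z=z)[:2]
a=(f(266,176)+f(386,176))/2; b=(f(262,43)+f(393,43))/2
print('rib -.075',a,np.linalg.norm(f(266,176)-f(386,176)),'rib 0',b,np.linalg.norm(f(262,43)-f(393,43)),'d',b-a)
print('end corner',f(378,298),'knob if z', [w('wrist',319,412,z=z) for z in(.18,.19,.2)],'tophead')
E
```

```text
rib -.075 [ 0.65   -0.0321] 0.07493954690078801 rib 0 [0.6526 0.0432] 0.07403848203115039 d [0.0026 0.0753]
end corner [ 0.6839 -0.1176] knob if z [array([ 0.6447, -0.0718,  0.18  ]), array([ 0.6449, -0.063 ,  0.19  ]), array([ 0.6452, -0.0543,  0.2   ])] tophead
```

Request:
drive_tool --pt "0.002 0.01 0.01" --pt "0 0 0.025" --pt "0 0 0.035" --pt "0 0 0.04" --pt "0 0 0.04" --pt "0 0 0.04" --pt "0 0 0.03" --pt "0 0 0.02" --pt "0 0 0.012" --pt "0 0 0.008" --pt "0 0 0.005" --pt "0 0 0" --turn '[0, 0, 0, 0, 0, 0, 0, 0, 0, 0, 0, 0]'

```text
time_s: 8.1
eef_pos: [0.6488, -0.0703, 0.0293]
tool_rot: [0.718, 0.696, 0.0, 0.0]
contact_force: [0.4, -0.1, -1.2]
grip_width: 0.045
gripper_force: 41.2
```

Request:
drive_tool --pt "0 0 0.002" --pt "0 0 0.002" --pt "0 0 0" --turn '[0, 0, 0]'

```text
time_s: 8.4
eef_pos: [0.6486, -0.0702, 0.0275]
tool_rot: [0.718, 0.697, 0.0, 0.0]
contact_force: [0.2, 0.7, -2.9]
grip_width: 0.0452
gripper_force: 41.2
```

Request:
drive_tool --pt "0 0 0.002" --pt "0 0 0.002" --pt "0 0 0.002" --pt "0 0 0" --turn '[0, 0, 0, 0]'

```text
time_s: 8.8
eef_pos: [0.6486, -0.0703, 0.025]
tool_rot: [0.718, 0.697, 0.0, 0.0]
contact_force: [-0.3, 0.0, 0.5]
grip_width: 0.045
gripper_force: 41.3
```

Request:
drive_tool --pt "0 0 0.001" --pt "0 0 0.001" --pt "0 0 0" --turn '[0, 0, 0]'

```text
time_s: 9.1
eef_pos: [0.6486, -0.0703, 0.025]
tool_rot: [0.718, 0.697, -0.0, -0.0]
contact_force: [-3.8, 0.3, 5.4]
grip_width: 0.0451
gripper_force: 41.7
```

It's resting on the floor, so I'll release and rise.

Request:
drive_tool --pt "0 0 0" --pt "0 0 0" --pt "0 0 0" --pt "0 0 0" --pt "0 0 0" --pt "0 0 0" --pt "0 0 0" --pt "0 0 0" --turn '[0, 0, 0, 0, 0, 0, 0, 0]' --gripper -1

```text
time_s: 9.9
eef_pos: [0.6485, -0.0702, 0.0241]
tool_rot: [0.718, 0.696, -0.0, 0.0]
contact_force: [-0.1, 0.0, 0.5]
grip_width: 0.0855
gripper_force: 0.0
```

Request:
drive_tool --pt "0 0 -0.015" --pt "0 0 -0.03" --pt "0 0 -0.05" --pt "0 0 -0.06" --pt "0 0 -0.06" --pt "0 0 -0.06" --pt "0 0 -0.06" --pt "0 0 -0.05" --pt "0 0 -0.03" --pt "0 0 0" --turn '[0, 0, 0, 0, 0, 0, 0, 0, 0, 0]'

```text
time_s: 10.9
eef_pos: [0.65, -0.0705, 0.1936]
tool_rot: [0.718, 0.697, 0.001, 0.002]
contact_force: [-0.3, 0.7, -0.2]
grip_width: 0.0858
gripper_force: 0.0
```

```bash
python3 - <<'E'
from h import *
go(.461,.104,.19,11)
im,d=get_image('top');save('t3',im)
cv2.imwrite('pics/t3c.png',cv2.resize(im[120:320,150:410,::-1],None,fx=3,fy=3,interpolation=2))
E
```

```text
pos [ 0.65   -0.0705  0.1936] phi -1.7 shift [ 0.4221 -0.4852  0.0059] turn -0.1412 w 0.0858 t 10.9
```

View pics/t3c.png

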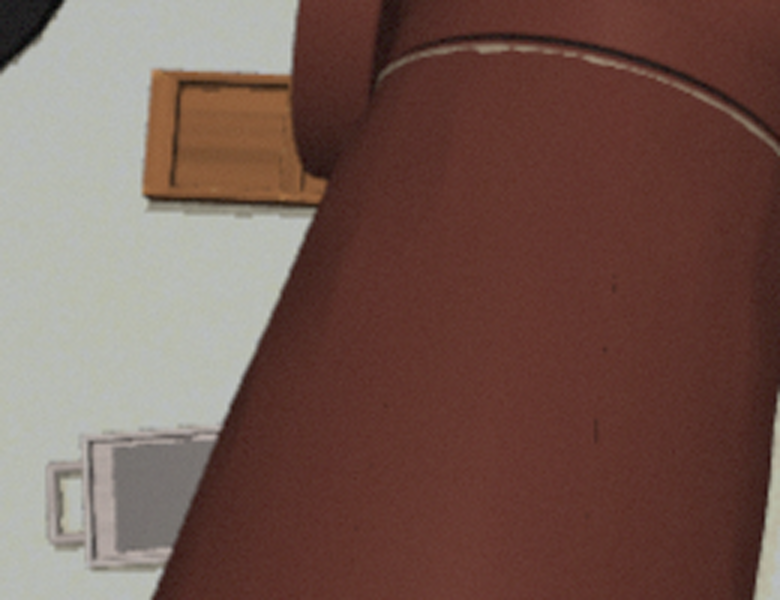

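The arm covers that part of the top view; only the emptied pot pad at left is clear. On to the tin.

Request:
drive_tool --pt "0.017 -0.019 0" --pt "0.034 -0.039 0" --pt "0.051 -0.058 0" --pt "0.059 -0.068 0" --pt "0.063 -0.072 0" --pt "0.059 -0.068 0" --pt "0.051 -0.058 0" --pt "0.042 -0.048 0" --pt "0.029 -0.034 0" --pt "0.017 -0.019 0" --turn '[0, 0, 0, 0, 0, 0, 0, 0, 0, 0]'

```text
time_s: 11.95
eef_pos: [0.4587, 0.1051, 0.1889]
tool_rot: [0.717, 0.697, -0.001, -0.001]
contact_force: [0.5, 0.8, -0.9]
grip_width: 0.0855
gripper_force: 0.0
```

Request:
drive_tool --pt "0 0 0" --pt "0 0 0" --pt "0 0 0" --pt "0 0 0" --turn '[-0.07, -0.07, 0, 0]'

```text
time_s: 12.35
eef_pos: [0.4605, 0.1041, 0.1898]
tool_rot: [0.638, 0.77, -0.0, -0.0]
contact_force: [-0.9, -0.2, -0.1]
grip_width: 0.0852
gripper_force: 0.0
```

```bash
python3 - <<'E'
from h import *
go(.462,.104,.024,11)
im,d=get_image('wrist');save('w3',im)
im,d=get_image('scene');save('s3',im)
E
```

```text
pos [0.4605 0.1041 0.1898] phi 10.74 shift [-0.0008  0.0039  0.4145] turn -0.0029 w 0.0852 t 12.35
```

View pics/w3.png

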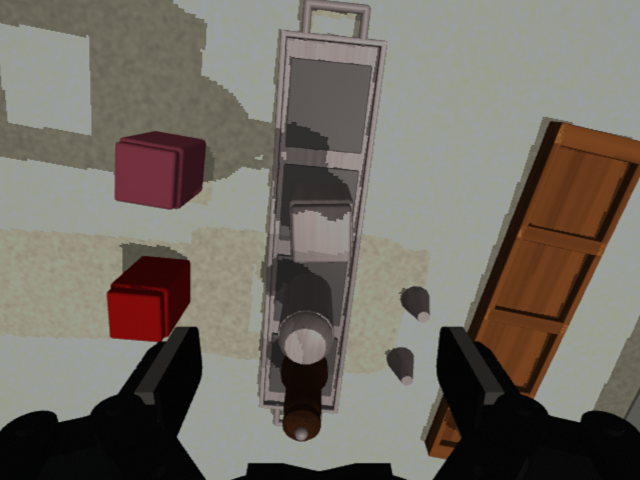

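View pics/s3.png

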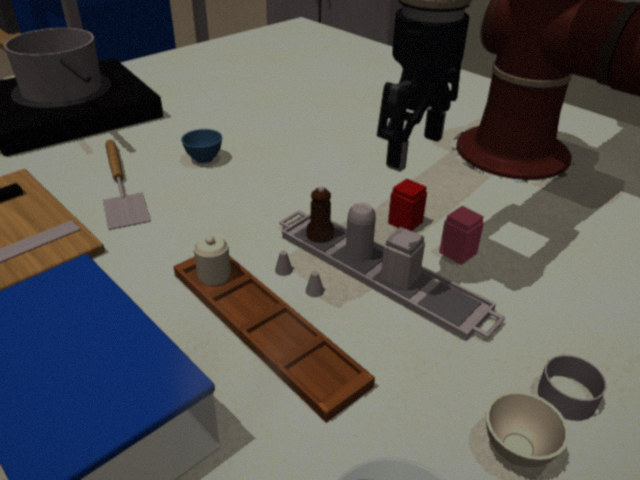

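The scene view shows the pot upright in the rack's y- end bay, and the wrist view shows the tin square to the tool at (321,233). Descending.

Request:
drive_tool --pt "-0.001 0.004 0.03" --pt "0 0 0.05" --pt "0 0 0.05" --pt "0 0 0.05" --pt "0 0 0.05" --pt "0 0 0.05" --pt "0 0 0.05" --pt "0 0 0.04" --pt "0 0 0.025" --pt "0 0 0.015" --pt "0 0 0.004" --pt "0 0 0" --turn '[0, 0, 0, 0, 0, 0, 0, 0, 0, 0, 0, 0]'

```text
time_s: 13.65
eef_pos: [0.4624, 0.1042, 0.0248]
tool_rot: [0.637, 0.771, 0.0, 0.0]
contact_force: [0.4, -0.3, 0.5]
grip_width: 0.0854
gripper_force: 0.0
```

Request:
drive_tool --pt "0 0 0" --pt "0 0 0" --pt "0 0 0" --pt "0 0 0" --pt "0 0 0" --pt "0 0 0" --pt "0 0 0" --pt "0 0 0" --pt "0 0 0" --pt "0 0 0" --turn '[0, 0, 0, 0, 0, 0, 0, 0, 0, 0]' --gripper 1

```text
time_s: 14.65
eef_pos: [0.4627, 0.1042, 0.0252]
tool_rot: [0.637, 0.771, 0.0, 0.0]
contact_force: [-0.5, -0.2, 5.3]
grip_width: 0.0416
gripper_force: 42.0
```

Request:
drive_tool --pt "0 0 -0.01" --pt "0 0 -0.02" --pt "0 0 -0.03" --pt "0 0 -0.04" --pt "0 0 -0.045" --pt "0 0 -0.045" --pt "0 0 -0.04" --pt "0 0 -0.03" --pt "0 0 -0.015" --pt "0 0 0" --turn '[0, 0, 0, 0, 0, 0, 0, 0, 0, 0]'

```text
time_s: 15.65
eef_pos: [0.4626, 0.1042, 0.1356]
tool_rot: [0.637, 0.771, 0.001, 0.001]
contact_force: [-0.2, 1.2, -2.1]
grip_width: 0.0416
gripper_force: 41.5
```

```bash
python3 - <<'E'
from h import *
go(.6507,.0053,.135,11)
E
```

```text
pos [0.4626 0.1042 0.1356] phi 10.89 shift [-0.3317  0.4149  0.0023] turn -0.0012 w 0.0416 t 15.65
```

Request:
drive_tool --pt "-0.017 0.021 0" --pt "-0.033 0.041 0" --pt "-0.043 0.054 0" --pt "-0.05 0.062 0" --pt "-0.053 0.066 0" --pt "-0.05 0.062 0" --pt "-0.04 0.05 0" --pt "-0.026 0.033 0" --pt "-0.013 0.017 0" --pt "-0.007 0.009 0" --turn '[0, 0, 0, 0, 0, 0, 0, 0, 0, 0]'

```text
time_s: 16.65
eef_pos: [0.6503, 0.0046, 0.1331]
tool_rot: [0.637, 0.771, -0.001, -0.001]
contact_force: [-1.0, -0.4, -1.9]
grip_width: 0.0412
gripper_force: 41.4
```

Request:
drive_tool --pt "0 0 0" --pt "0 0 0" --pt "0 0 0" --pt "0 0 0" --turn '[0.047, 0.047, 0.047, 0]'

```text
time_s: 17.05
eef_pos: [0.6495, 0.0055, 0.1339]
tool_rot: [0.718, 0.696, -0.0, -0.0]
contact_force: [-0.0, 0.7, -2.4]
grip_width: 0.0415
gripper_force: 41.4
```

```bash
python3 - <<'E'
from h import *
go(.6507,.0053,.0245,-1.8)
E
```

```text
pos [0.6495 0.0055 0.1339] phi -1.75 shift [-0.0005  0.0033  0.2736] turn 0.0005 w 0.0415 t 17.05
```

Request:
drive_tool --pt "0 0.003 0.01" --pt "0 0 0.025" --pt "0 0 0.035" --pt "0 0 0.04" --pt "0 0 0.04" --pt "0 0 0.04" --pt "0 0 0.032" --pt "0 0 0.02" --pt "0 0 0.012" --pt "0 0 0.008" --pt "0 0 0.004" --pt "0 0 0" --turn '[0, 0, 0, 0, 0, 0, 0, 0, 0, 0, 0, 0]'

```text
time_s: 18.25
eef_pos: [0.6518, 0.005, 0.0285]
tool_rot: [0.718, 0.696, 0.0, 0.0]
contact_force: [0.3, 0.7, -1.5]
grip_width: 0.0416
gripper_force: 41.4
```

Request:
drive_tool --pt "0 0 0.002" --pt "0 0 0.002" --pt "0 0 0.002" --pt "0 0 0" --turn '[0, 0, 0, 0]'

```text
time_s: 18.65
eef_pos: [0.6513, 0.0051, 0.0257]
tool_rot: [0.718, 0.696, -0.0, -0.0]
contact_force: [-0.4, 1.3, -1.6]
grip_width: 0.0414
gripper_force: 41.4
```

Request:
drive_tool --pt "0 0 0.001" --pt "0 0 0.001" --pt "0 0 0.001" --pt "0 0 0" --turn '[0, 0, 0, 0]'

```text
time_s: 19.05
eef_pos: [0.6513, 0.0051, 0.0244]
tool_rot: [0.718, 0.696, -0.0, -0.0]
contact_force: [0.3, -0.4, -2.2]
grip_width: 0.0415
gripper_force: 41.4
```

Request:
drive_tool --pt "0 0 0.001" --pt "0 0 0.001" --pt "0 0 0.001" --pt "0 0 0" --turn '[0, 0, 0, 0]'

```text
time_s: 19.45
eef_pos: [0.6515, 0.0051, 0.0242]
tool_rot: [0.718, 0.696, -0.0, -0.0]
contact_force: [-3.2, 1.1, 6.3]
grip_width: 0.0416
gripper_force: 42.1
```

Request:
drive_tool --pt "0 0 0" --pt "0 0 0" --pt "0 0 0" --pt "0 0 0" --pt "0 0 0" --pt "0 0 0" --pt "0 0 0" --pt "0 0 0" --turn '[0, 0, 0, 0, 0, 0, 0, 0]' --gripper -1

```text
time_s: 20.25
eef_pos: [0.6514, 0.0051, 0.0233]
tool_rot: [0.718, 0.696, 0.0, 0.0]
contact_force: [-0.1, -0.2, -0.1]
grip_width: 0.0855
gripper_force: 0.0
```

Request:
drive_tool --pt "0 0 -0.015" --pt "0 0 -0.03" --pt "0 0 -0.05" --pt "0 0 -0.06" --pt "0 0 -0.06" --pt "0 0 -0.06" --pt "0 0 -0.06" --pt "0 0 -0.05" --pt "0 0 -0.03" --pt "0 0 0" --turn '[0, 0, 0, 0, 0, 0, 0, 0, 0, 0]'

```text
time_s: 21.25
eef_pos: [0.6528, 0.005, 0.1928]
tool_rot: [0.718, 0.696, 0.002, 0.002]
contact_force: [-0.3, -0.0, -0.3]
grip_width: 0.0854
gripper_force: 0.0
```

```bash
python3 - <<'E'
from h import *
go(.467,.031,.19,5)
E
```

```text
pos [0.6528 0.005  0.1928] phi -1.79 shift [ 0.0505 -0.4664  0.0044] turn -0.0755 w 0.0854 t 21.25
```

Request:
drive_tool --pt "0.003 -0.03 0" --pt "0.006 -0.06 0" --pt "0.009 -0.085 0" --pt "0.01 -0.09 0" --pt "0.009 -0.085 0" --pt "0.007 -0.06 0" --pt "0.004 -0.036 0" --pt "0.003 -0.02 0" --pt "0 0 0" --pt "0 0 0" --pt "0 0 0" --pt "0 0 0" --turn '[0, 0, 0, 0, 0, 0, 0, 0, -0.038, -0.038, 0, 0]'

```text
time_s: 22.45
eef_pos: [0.4654, 0.0313, 0.1885]
tool_rot: [0.676, 0.737, -0.0, -0.001]
contact_force: [-0.5, 0.5, 0.0]
grip_width: 0.0851
gripper_force: 0.0
```

```bash
python3 - <<'E'
from h import *
go(.467,.031,.024,5)
im,d=get_image('wrist');save('w4',im)
E
```

```text
pos [0.4654 0.0313 0.1885] phi 4.97 shift [-0.0013  0.0046  0.4114] turn -0.0004 w 0.0851 t 22.45
```

View pics/w4.png

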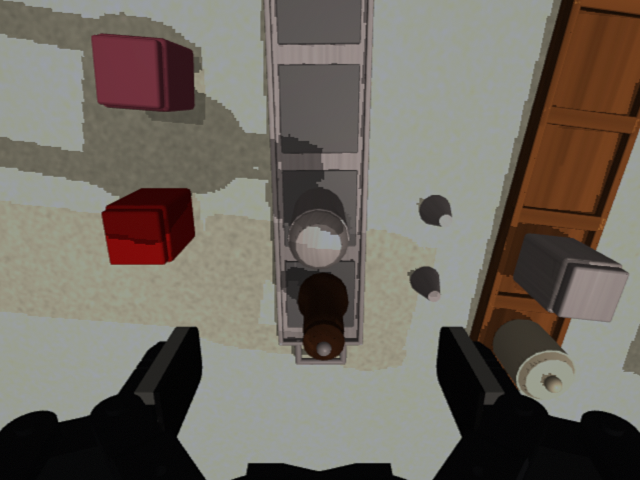

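The shaker is centred between the fingers at (319,243), and the tin and pot stand in their bays on the right. Descending to z≈0.030.

Request:
drive_tool --pt "-0.001 0.004 0.03" --pt "0 0 0.05" --pt "0 0 0.05" --pt "0 0 0.05" --pt "0 0 0.05" --pt "0 0 0.05" --pt "0 0 0.045" --pt "0 0 0.035" --pt "0 0 0.02" --pt "0 0 0.012" --pt "0 0 0.004" --pt "0 0 0" --turn '[0, 0, 0, 0, 0, 0, 0, 0, 0, 0, 0, 0]'

```text
time_s: 23.7
eef_pos: [0.4678, 0.031, 0.0313]
tool_rot: [0.675, 0.738, 0.0, 0.0]
contact_force: [0.3, 1.1, 0.5]
grip_width: 0.0852
gripper_force: 0.0
```

Request:
drive_tool --pt "0 0 0" --pt "0 0 0" --pt "0 0 0" --pt "0 0 0" --pt "0 0 0" --pt "0 0 0" --pt "0 0 0" --pt "0 0 0" --pt "0 0 0" --pt "0 0 0" --turn '[0, 0, 0, 0, 0, 0, 0, 0, 0, 0]' --gripper 1

```text
time_s: 24.7
eef_pos: [0.4677, 0.031, 0.0315]
tool_rot: [0.675, 0.738, 0.0, 0.0]
contact_force: [-1.8, 0.2, 6.3]
grip_width: 0.0393
gripper_force: 40.3
```

Request:
drive_tool --pt "0 0 -0.01" --pt "0 0 -0.02" --pt "0 0 -0.03" --pt "0 0 -0.04" --pt "0 0 -0.045" --pt "0 0 -0.045" --pt "0 0 -0.04" --pt "0 0 -0.03" --pt "0 0 -0.015" --pt "0 0 0" --turn '[0, 0, 0, 0, 0, 0, 0, 0, 0, 0]'

```text
time_s: 25.7
eef_pos: [0.4679, 0.031, 0.142]
tool_rot: [0.675, 0.738, 0.001, 0.001]
contact_force: [-0.3, 0.2, -1.9]
grip_width: 0.039
gripper_force: 40.4
```

```bash
python3 - <<'E'
from h import *
go(.6532,.0805,.14,5)
E
```

```text
pos [0.4679 0.031  0.142 ] phi 5.05 shift [0.0825 0.4722 0.0059] turn 0.0005 w 0.039 t 25.7
```

Request:
drive_tool --pt "0.004 0.025 0" --pt "0.009 0.05 0" --pt "0.012 0.07 0" --pt "0.014 0.08 0" --pt "0.014 0.08 0" --pt "0.012 0.07 0" --pt "0.009 0.05 0" --pt "0.005 0.03 0" --pt "0.003 0.017 0" --pt "0 0 0" --pt "0 0 0" --pt "0 0 0" --turn '[0, 0, 0, 0, 0, 0, 0, 0, 0, 0.038, 0.038, 0]'

```text
time_s: 26.9
eef_pos: [0.6521, 0.0804, 0.1396]
tool_rot: [0.718, 0.696, -0.001, -0.001]
contact_force: [-1.0, 0.0, -1.0]
grip_width: 0.0392
gripper_force: 40.6
```

```bash
python3 - <<'E'
from h import *
go(.6532,.0805,.0305,-1.9)
E
```

```text
pos [0.6521 0.0804 0.1396] phi -1.79 shift [0.0004 0.0031 0.2728] turn 0.0012 w 0.0392 t 26.9
```

Request:
drive_tool --pt "0 0.002 0.01" --pt "0 0 0.025" --pt "0 0 0.035" --pt "0 0 0.04" --pt "0 0 0.04" --pt "0 0 0.04" --pt "0 0 0.032" --pt "0 0 0.02" --pt "0 0 0.012" --pt "0 0 0.008" --pt "0 0 0.004" --pt "0 0 0" --turn '[0, 0, 0, 0, 0, 0, 0, 0, 0, 0, 0, 0]'

```text
time_s: 28.1
eef_pos: [0.6537, 0.0803, 0.0349]
tool_rot: [0.718, 0.696, 0.0, 0.0]
contact_force: [0.8, -0.3, -1.9]
grip_width: 0.0391
gripper_force: 40.6
```

Request:
drive_tool --pt "0 0 0.002" --pt "0 0 0.002" --pt "0 0 0.002" --pt "0 0 0.001" --pt "0 0 0.001" --pt "0 0 0" --turn '[0, 0, 0, 0, 0, 0]'

```text
time_s: 28.7
eef_pos: [0.6533, 0.0803, 0.0312]
tool_rot: [0.718, 0.696, -0.0, -0.0]
contact_force: [-0.5, 0.3, -1.5]
grip_width: 0.0394
gripper_force: 40.6
```

Request:
drive_tool --pt "0 0 0.001" --pt "0 0 0.001" --pt "0 0 0" --turn '[0, 0, 0]'

```text
time_s: 29.0
eef_pos: [0.6534, 0.0803, 0.0306]
tool_rot: [0.718, 0.696, 0.0, 0.0]
contact_force: [0.1, -1.3, -1.4]
grip_width: 0.039
gripper_force: 40.7
```

Request:
drive_tool --pt "0 0 0.001" --pt "0 0 0.001" --pt "0 0 0.001" --pt "0 0 0" --turn '[0, 0, 0, 0]'

```text
time_s: 29.4
eef_pos: [0.6534, 0.0803, 0.0305]
tool_rot: [0.718, 0.696, -0.0, -0.0]
contact_force: [-5.0, -0.2, 6.2]
grip_width: 0.0389
gripper_force: 40.9
```

Request:
drive_tool --pt "0 0 0" --pt "0 0 0" --pt "0 0 0" --pt "0 0 0" --pt "0 0 0" --pt "0 0 0" --pt "0 0 0" --pt "0 0 0" --turn '[0, 0, 0, 0, 0, 0, 0, 0]' --gripper -1

```text
time_s: 30.2
eef_pos: [0.6534, 0.0803, 0.0293]
tool_rot: [0.718, 0.696, 0.0, 0.0]
contact_force: [0.8, -0.2, -0.5]
grip_width: 0.0853
gripper_force: 0.0
```

Request:
drive_tool --pt "0 0 -0.015" --pt "0 0 -0.03" --pt "0 0 -0.05" --pt "0 0 -0.06" --pt "0 0 -0.06" --pt "0 0 -0.06" --pt "0 0 -0.06" --pt "0 0 -0.04" --pt "0 0 -0.025" --pt "0 0 0" --turn '[0, 0, 0, 0, 0, 0, 0, 0, 0, 0]'

```text
time_s: 31.2
eef_pos: [0.6543, 0.0803, 0.1915]
tool_rot: [0.718, 0.696, 0.001, 0.001]
contact_force: [-0.2, -0.7, 0.6]
grip_width: 0.0854
gripper_force: 0.0
```

```bash
python3 - <<'E'
from h import *
go(.474,-.043,.19,5)
E
```

```text
pos [0.6543 0.0803 0.1915] phi -1.8 shift [-0.3223 -0.4408  0.0022] turn -0.0755 w 0.0854 t 31.2
```

Request:
drive_tool --pt "-0.019 -0.026 0" --pt "-0.035 -0.048 0" --pt "-0.048 -0.066 0" --pt "-0.055 -0.075 0" --pt "-0.055 -0.075 0" --pt "-0.045 -0.062 0" --pt "-0.032 -0.044 0" --pt "-0.019 -0.026 0" --pt "-0.013 -0.018 0" --pt "0 0 0" --pt "0 0 0" --pt "0 0 0" --turn '[0, 0, 0, 0, 0, 0, 0, 0, 0, -0.038, -0.038, 0]'

```text
time_s: 32.4
eef_pos: [0.4733, -0.0424, 0.1888]
tool_rot: [0.675, 0.738, -0.0, -0.0]
contact_force: [1.0, -0.5, 0.4]
grip_width: 0.0856
gripper_force: 0.0
```

```bash
python3 - <<'E'
from h import *
go(.474,-.043,.035,5)
im,d=get_image('wrist');save('w5',im)
for v in(220,232,240): print(w('wrist',320,v,z=.096))
E
```

```text
pos [ 0.4733 -0.0424  0.1888] phi 5.06 shift [-0.0018  0.0018  0.3846] turn 0.0006 w 0.0856 t 32.4
[ 0.47277167 -0.02558175  0.096     ]
[ 0.47341295 -0.03295384  0.096     ]
[ 0.47384757 -0.03795018  0.096     ]
```

View pics/w5.png

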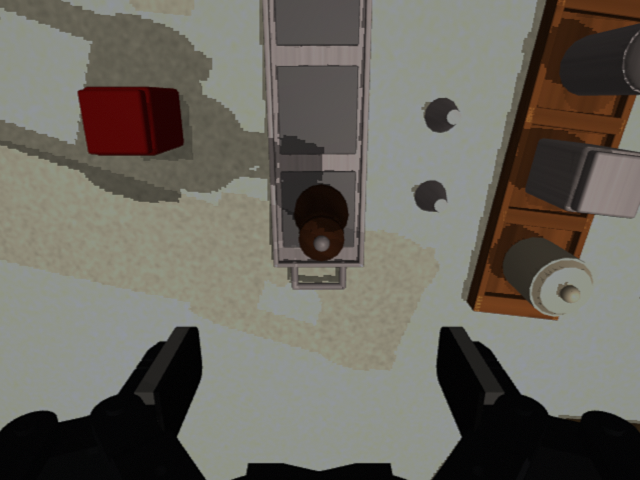

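The mill's knob is at (321,243), which gives y≈-0.040, on the tool axis within 2 mm. Pot, tin and shaker stand in the rack. Descending on the waist with TCP z≈0.033.

Request:
drive_tool --pt "0.002 0.002 0.03" --pt "0 0 0.05" --pt "0 0 0.05" --pt "0 0 0.05" --pt "0 0 0.05" --pt "0 0 0.05" --pt "0 0 0.045" --pt "0 0 0.032" --pt "0 0 0.018" --pt "0 0 0.012" --pt "0 0 0.004" --pt "0 0 0" --turn '[0, 0, 0, 0, 0, 0, 0, 0, 0, 0, 0, 0]'

```text
time_s: 33.65
eef_pos: [0.4746, -0.0417, 0.0333]
tool_rot: [0.675, 0.738, 0.0, 0.0]
contact_force: [-0.2, 0.7, 1.1]
grip_width: 0.0853
gripper_force: 0.0
```

Request:
drive_tool --pt "0 0 0" --pt "0 0 0" --pt "0 0 0" --pt "0 0 0" --pt "0 0 0" --pt "0 0 0" --pt "0 0 0" --pt "0 0 0" --pt "0 0 0" --pt "0 0 0" --pt "0 0 0" --pt "0 0 0" --turn '[0, 0, 0, 0, 0, 0, 0, 0, 0, 0, 0, 0]' --gripper 1

```text
time_s: 34.85
eef_pos: [0.4746, -0.0418, 0.0333]
tool_rot: [0.675, 0.738, 0.0, 0.0]
contact_force: [1.1, 1.1, 5.2]
grip_width: 0.0292
gripper_force: 40.0
```

Request:
drive_tool --pt "0 0 -0.01" --pt "0 0 -0.02" --pt "0 0 -0.03" --pt "0 0 -0.04" --pt "0 0 -0.045" --pt "0 0 -0.045" --pt "0 0 -0.04" --pt "0 0 -0.03" --pt "0 0 -0.015" --pt "0 0 0" --turn '[0, 0, 0, 0, 0, 0, 0, 0, 0, 0]'

```text
time_s: 35.85
eef_pos: [0.4746, -0.0417, 0.1439]
tool_rot: [0.675, 0.738, 0.0, 0.001]
contact_force: [-0.2, -0.4, -0.9]
grip_width: 0.0288
gripper_force: 39.6
```

```bash
python3 - <<'E'
from h import *
go(.6555,.156,.14,5)
E
```

```text
pos [ 0.4746 -0.0417  0.1439] phi 5.05 shift [0.4527 0.494  0.0104] turn 0.0005 w 0.0288 t 35.85
```

Request:
drive_tool --pt "0.018 0.02 0" --pt "0.036 0.04 0" --pt "0.05 0.054 0" --pt "0.059 0.064 0" --pt "0.063 0.069 0" --pt "0.063 0.069 0" --pt "0.054 0.059 0" --pt "0.045 0.05 0" --pt "0.032 0.035 0" --pt "0.023 0.025 0" --pt "0.01 0.01 0" --turn '[0, 0, 0, 0, 0, 0, 0, 0, 0, 0, 0]'

```text
time_s: 36.95
eef_pos: [0.6555, 0.1575, 0.1415]
tool_rot: [0.675, 0.738, -0.001, -0.001]
contact_force: [0.0, -0.4, -1.8]
grip_width: 0.0292
gripper_force: 39.7
```

Request:
drive_tool --pt "0 0 0" --pt "0 0 0" --pt "0 0 0" --pt "0 0 0" --turn '[0.038, 0.038, 0, 0]'

```text
time_s: 37.35
eef_pos: [0.6551, 0.1559, 0.1426]
tool_rot: [0.718, 0.696, -0.0, -0.0]
contact_force: [-0.3, -0.2, -0.8]
grip_width: 0.0288
gripper_force: 39.7
```

```bash
python3 - <<'E'
from h import *
go(.6562,.1555,.0323,-1.9)
E
```

```text
pos [0.6551 0.1559 0.1426] phi -1.75 shift [-0.001   0.0029  0.2757] turn 0.0016 w 0.0288 t 37.35
```

Request:
drive_tool --pt "-0.001 0 0.01" --pt "0 0 0.025" --pt "0 0 0.035" --pt "0 0 0.04" --pt "0 0 0.04" --pt "0 0 0.04" --pt "0 0 0.032" --pt "0 0 0.02" --pt "0 0 0.012" --pt "0 0 0.008" --pt "0 0 0.004" --pt "0 0 0" --turn '[0, 0, 0, 0, 0, 0, 0, 0, 0, 0, 0, 0]'

```text
time_s: 38.55
eef_pos: [0.6558, 0.1559, 0.037]
tool_rot: [0.718, 0.696, 0.0, 0.0]
contact_force: [0.2, 0.0, -1.4]
grip_width: 0.0288
gripper_force: 39.7
```

Request:
drive_tool --pt "0 0 0.002" --pt "0 0 0.002" --pt "0 0 0.002" --pt "0 0 0.002" --pt "0 0 0.001" --pt "0 0 0" --turn '[0, 0, 0, 0, 0, 0]'

```text
time_s: 39.15
eef_pos: [0.6553, 0.1558, 0.0328]
tool_rot: [0.718, 0.696, -0.0, -0.0]
contact_force: [-0.6, -0.6, -1.2]
grip_width: 0.0293
gripper_force: 39.7
```

Request:
drive_tool --pt "0 0 0.001" --pt "0 0 0.001" --pt "0 0 0" --turn '[0, 0, 0]'

```text
time_s: 39.45
eef_pos: [0.6555, 0.1559, 0.0324]
tool_rot: [0.718, 0.696, 0.0, 0.0]
contact_force: [-1.2, -0.6, 1.0]
grip_width: 0.029
gripper_force: 39.9
```

Request:
drive_tool --pt "0 0 0.001" --pt "0 0 0.001" --pt "0 0 0" --turn '[0, 0, 0]'

```text
time_s: 39.75
eef_pos: [0.6556, 0.1559, 0.0324]
tool_rot: [0.718, 0.696, -0.0, 0.0]
contact_force: [-4.6, -1.2, 4.8]
grip_width: 0.0292
gripper_force: 40.3
```

Request:
drive_tool --pt "0 0 0" --pt "0 0 0" --pt "0 0 0" --pt "0 0 0" --pt "0 0 0" --pt "0 0 0" --pt "0 0 0" --pt "0 0 0" --pt "0 0 0" --turn '[0, 0, 0, 0, 0, 0, 0, 0, 0]' --gripper -1

```text
time_s: 40.65
eef_pos: [0.6555, 0.1558, 0.0313]
tool_rot: [0.718, 0.696, 0.0, 0.0]
contact_force: [-0.3, -0.4, -0.1]
grip_width: 0.0856
gripper_force: 0.0
```

Request:
drive_tool --pt "0 0 -0.015" --pt "0 0 -0.03" --pt "0 0 -0.05" --pt "0 0 -0.06" --pt "0 0 -0.06" --pt "0 0 -0.06" --pt "0 0 -0.06" --pt "0 0 -0.04" --pt "0 0 -0.025" --pt "0 0 0" --turn '[0, 0, 0, 0, 0, 0, 0, 0, 0, 0]'

```text
time_s: 41.65
eef_pos: [0.6563, 0.156, 0.1935]
tool_rot: [0.718, 0.696, 0.001, 0.001]
contact_force: [-0.2, 0.7, -0.2]
grip_width: 0.0852
gripper_force: 0.0
```

Request:
drive_tool --pt "0.03 -0.02 0" --pt "0.06 -0.05 0" --pt "0.08 -0.08 0" --pt "0.08 -0.08 0" --pt "0.08 -0.08 0" --pt "0.08 -0.08 0" --pt "0.05 -0.05 0" --pt "0.02 -0.02 0" --pt "0 0 0" --pt "0 0 0" --pt "0 0 0" --turn '[0, 0, 0, 0, 0, 0, 0, 0, 0, 0, 0]'

```text
time_s: 42.75
eef_pos: [0.4782, 0.3526, 0.1909]
tool_rot: [0.719, 0.695, -0.0, 0.0]
contact_force: [-0.3, 0.6, 0.1]
grip_width: 0.0854
gripper_force: 0.0
```

```bash
python3 - <<'E'
from h import *
a=get_image('top')[0][120:330,150:410,::-1];b=get_image('scene')[0][170:440,150:520,::-1]
a=cv2.resize(a,(371,300));b=cv2.resize(b,(411,300));cv2.imwrite('pics/f.png',np.hstack([a,b]))
E
```

```text
(no output)
```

View pics/f.png

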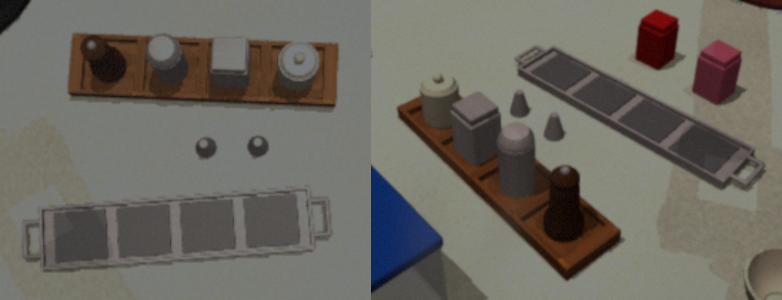

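All four stand upright in their bays. From left in the top view: mill (100,58), shaker (165,58), tin (230,58), pot (299,62), which is the tray order reversed.

```bash
python3 -c "
from station import *
print(job_done())"
```

```text
the job is handed in; nothing more can be done
None
```

All four containers are in the rack in reverse order (mill, shaker, tin, pot from the left), each upright in its own bay and released, and the job was handed in after about 43 s.

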